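# Make up two assay kits

## Robot

A 7-joint arm with a two-finger parallel gripper is mounted at the origin on the work surface. World frame = base frame: x ahead of the robot, y to its left, z up, the work surface at z = 0. Lengths are in m, angles in rad, forces in N, time in s.
With the tool pointing down it reaches from about 0.35 to 0.9 m from the base axis. Payload 7.2 kg.
Tool frame: the origin (TCP) lies between the finger pads; the fingertips stand arm.nose_length ahead of it and the grasp point (between the pads) lies 8 mm behind it (arm.nose_length is the distance from the TCP to the fingertips, in m); z points along the fingers, y is the direction in which the jaws open and shut (so a half turn about z gives the same grasp; the last joint's range is limited). The gripper opens to 88 mm and grips with 3 to 60 N. Pads are 20 mm wide; open, the fingers measure 115 mm over their backs; the gripper's body (75 mm by 178 mm) begins 61 mm behind the grasp point.
Start: joints at [-1.295, 0.411, -0.013, 1.596, 0.006, 1.134, -0.082], TCP at [0.211, 0.588, 0.234] pointing down, gripper open.
Joint ranges: [-2.95, 2.95], [-0.29, 1.99], [-1.47, 1.44], [0.14, 2.54], [-1.03, 4.17], [0.13, 1.85], [-2.86, 2.86]. Speed limits (rad/s): [2.39, 2.39, 3.01, 3.01, 3.14, 3.14, 3.14].

## Interface

Orientations are given as a unit quaternion [w, x, y, z].
In Python, from rig import arm, viewer gives the robot as it stands.
- The arm moves only by the shell command python3 -m crank 'ROWS' [FORCE]. ROWS is JSON, a list of rows, each a list of 5 numbers: the shift along the tool's x, y, z in cm, then the turn about the tool's z in rad, then the opening, from 0 (shut) to 1 (fully open). A call has 1 to 5 rows; each row shifts and turns the commanded pose from where the row before left it, along the tool's axes as they then stand; what a row does not reach is not made up. A row lasts 1/10 s, in which the tool goes at most 50 mm and 8.59 degrees, less where a joint would pass 70% of its speed; a pose out of reach is approached as far as the arm can. A call is refused whole if a number of a shift passes 5 or a number of a turn 0.15, either way. A call with a gripper value outside its range is refused whole. The fingers move at their own pace and stop on an object; FORCE is the grip in N (left out, the last holds). Time passes only in rows, so rows that do not move let the fingers close. It gives the time, the measured TCP pose, the force and the opening at its end, in the units of the state.
- arm.get_state(): the state, without advancing time (a new reading comes with each control period).
- viewer.get_image(name): name is "scene" or "top" or "wrist"; returns a dict with "frame" (420x560x3 uint8, red, green, blue), "mtx" (3x3 intrinsics, pixels), "view" (4x4, takes a point from world to camera coordinates); the wrist camera has in their place "hand_eye" (4x4, takes a point from camera to tool coordinates, whose origin is the TCP and whose axes are the flange's). Camera axes: x right, y down, z forward; pixel columns grow to the right and rows downward; lengths in m; the calibration is good to about 2 mm. A picture is of the moment at which its call begins: read the wrist's pose just before it. There is no depth.
- arm.job_done(): hands the job in, once; it reports no verdict.
The state is a dict: "clock": time; "joints": joint angles; "joint_velocities": joint speeds; "joint_torque": joint torques, N m; "position": TCP position; "orientation": TCP orientation; "force": force on the tool from outside, world axes, zero at the start; "torque": the same for the moment, N m; "gripper_width": finger opening in m.
Only numpy, scipy, OpenCV 4.12 (cv2) and the standard library are available. Lean on these libraries where they do the work, as an engineer would, in place of code of your own. Each camera call takes 0.05 s, during which the arm holds its last target.

## Task

Make up the two assay kits from the stock on the bench, one thing to a compartment, each standing upright on the tray's floor: the tall slim bottle and the small tube rack go into the long narrow tray, with the rack in its larger compartment and the bottle in its smaller one; the wide jar and the tip box go into the nearly square tray, one in each compartment, either way round. Leave the small vial, the assay plate and the large tube rack where they are.

Things in the scene. Friction and masses are not known exactly. Their poses are not given: they have to be found in the camera images.
- long_tray: Long narrow white kit tray, fixed to the bench, 94 mm along its x by 208 mm along its y, 20 mm high over all. Floor 4 mm thick, outer walls and the one divider 4 mm thick; the divider reaches as high as the walls. Origin: centre of its underside, z up. Larger compartment: 86 mm in x, y from -100 to +30 mm (centre y = -35 mm). Smaller compartment: 86 mm in x, y from +34 to +100 mm (centre y = +67 mm).
- square_tray: Nearly square white kit tray, fixed to the bench, 140 mm along its x by 148 mm along its y, 20 mm high over all. Floor, walls and divider 4 mm thick; the divider reaches as high as the walls. Origin: centre of its underside, z up. Two equal compartments, each 132 mm in x and 68 mm in y, centred at y = +36 mm and y = -36 mm.
- tall_bottle_center (a point): Tall slim white bottle with red cap, round, 32 mm in diameter, 92 mm tall (straight body up to 68 mm above its foot, cap 26 mm in diameter above 74 mm), standing on the bench. Origin at its centre, half-way up; z along its height (up).
- tube_rack_center (a point): Small teal rack with ten white-capped tubes in two rows (the tubes are part of it): block 84 mm along its x, 34 mm along its y, 36 mm high, 44 mm high with the caps, standing on the bench. Origin at its centre, half-way up; z along its height (up).
- wide_jar_center (a point): Wide low white jar with red cap, round, 52 mm in diameter, 48 mm tall (straight body up to 28 mm above its foot, cap 48 mm in diameter above 34 mm), standing on the bench. Origin at its centre, half-way up; z along its height (up).
- tip_box_center (a point): Closed pipette-tip box, grey base and clear lid (one rigid piece), 56 mm along its x, 44 mm along its y, 48 mm high, standing on the bench. Origin at its centre, half-way up; z along its height (up).
- small_vial_center (a point): Small white vial with red cap, 24 mm in diameter, 40 mm tall, loose; not needed, to be left alone. Origin at its centre, half-way up; z along its height (up).
- assay_plate: White well plate with a grid of small wells, 127 mm along its x by 85 mm, 15 mm high, loose; to be left alone. Origin: centre of its underside.
- large_rack: Large teal tube rack with rows of white-capped tubes, 150 mm along its x by 90 mm, 50 mm high, loose; to be left alone. Origin: centre of its underside.
Things that resemble listed ones, but are neither listed nor needed, are in the scene too. What is shaped like the part that bears wide_jar_center but black or orange is not meant.

How it is judged:
At the end, for the whole second after the job is handed in: Tall bottle in the long tray's smaller compartment, small tube rack in its larger one; wide jar and tip box in the square tray, one in each compartment. Each upright (within 7 degrees), centre within its compartment, height within 5 mm of resting on the tray floor, at rest (x of tall_bottle_center in the frame of long_tray between -0.043 and 0.043 m and y of tall_bottle_center in the frame of long_tray between 0.034 and 0.1 m and z of tall_bottle_center in the frame of long_tray between 0.045 and 0.055 m and angle between each of tall_bottle_center, tube_rack_center's own z axis and vertical below 0.12 rad and x of tube_rack_center in the frame of long_tray between -0.043 and 0.043 m and y of tube_rack_center in the frame of long_tray between -0.1 and 0.03 m and z of tube_rack_center in the frame of long_tray between 0.021 and 0.031 m and ((x of wide_jar_center in the frame of square_tray between -0.066 and 0.066 m and y of wide_jar_center in the frame of square_tray between 0.002 and 0.07 m and z of wide_jar_center in the frame of square_tray between 0.023 and 0.033 m and angle between each of wide_jar_center, tip_box_center's own z axis and vertical below 0.12 rad and x of tip_box_center in the frame of square_tray between -0.066 and 0.066 m and y of tip_box_center in the frame of square_tray between -0.07 and -0.002 m and z of tip_box_center in the frame of square_tray between 0.023 and 0.033 m) or (x of tip_box_center in the frame of square_tray between -0.066 and 0.066 m and y of tip_box_center in the frame of square_tray between 0.002 and 0.07 m and z of tip_box_center in the frame of square_tray between 0.023 and 0.033 m and angle between each of tip_box_center, wide_jar_center's own z axis and vertical below 0.12 rad and x of wide_jar_center in the frame of square_tray between -0.066 and 0.066 m and y of wide_jar_center in the frame of square_tray between -0.07 and -0.002 m and z of wide_jar_center in the frame of square_tray between 0.023 and 0.033 m)) and linear speed of each of tall_bottle, tube_rack, wide_jar, tip_box below 0.03 m/s and angular speed of each of tall_bottle, tube_rack, wide_jar, tip_box below 1 rad/s); the robot touches nothing.
It fails at once if the small vial is moved by more than 20 mm or tipped (distance of small_vial_center from where it was at the start of the episode above 0.02 m or angle between small_vial_center's own z axis and vertical above 0.5 rad).
It fails at once if the assay plate is moved by more than 20 mm or tipped (distance of assay_plate from where it was at the start of the episode above 0.02 m or angle between assay_plate's own z axis and vertical above 0.5 rad).
It fails at once if the large tube rack is moved by more than 20 mm or tipped (distance of large_rack from where it was at the start of the episode above 0.02 m or angle between large_rack's own z axis and vertical above 0.5 rad).
It also fails if it takes over 93 s, if anything falls off the work surface, if the arm or the gripper's body presses on something with over 40 N, if the wrist force passes 120 N, or if a joint passes its speed limit or range.

## Working session

There is one attempt and no reset: what is moved stays moved. The work goes in short steps, Python scripts to look and compute and a shell command to move; the robot and the scene stay as the last step left them, time stands still between calls to the robot, and variables do not carry over. Pictures are saved under pics/ and viewed, and the job is handed in when it is done.

```bash
mkdir -p pics; ls; python3 - <<'E'
from rig import arm, viewer
import cv2,numpy as np
s=arm.get_state();print(s['clock'],s['position'],s['orientation'],s['gripper_width'],arm.nose_length)
for n in ('scene','top'):
    d=viewer.get_image(n);cv2.imwrite(f'pics/{n}0.png',d['frame'][:,:,::-1]);np.savez(f'{n}0.npz',**d);print(d['mtx'],d['view'])
E
```

```text
pics
0.0 [0.21054091 0.5879566  0.2328325 ] [-7.33378694e-05  1.71058693e-01  9.85260530e-01 -7.79036689e-04] 0.0878568398916643 0.011
[[408.91263589   0.         282.7467248 ]
 [  0.         408.91263589 212.77722733]
 [  0.           0.           1.        ]] [[ 0.85427003  0.51969738  0.01171962 -0.43126685]
 [ 0.29642345 -0.4684879  -0.83225731 -0.10296961]
 [-0.42703144  0.71444645 -0.55426566  1.46862449]
 [ 0.          0.          0.          1.        ]]
[[474.59465431   0.         279.46110886]
 [  0.         474.59465431 214.37426806]
 [  0.           0.           1.        ]] [[ 1.41965118e-02 -9.99893513e-01  3.37949454e-03  8.17207849e-03]
 [-9.76549589e-01 -1.45910587e-02 -2.14797580e-01  5.20129704e-01]
 [ 2.14824018e-01 -2.50867631e-04 -9.76652742e-01  1.21985948e+00]
 [ 0.00000000e+00  0.00000000e+00  0.00000000e+00  1.00000000e+00]]
```

View pics/scene0.png

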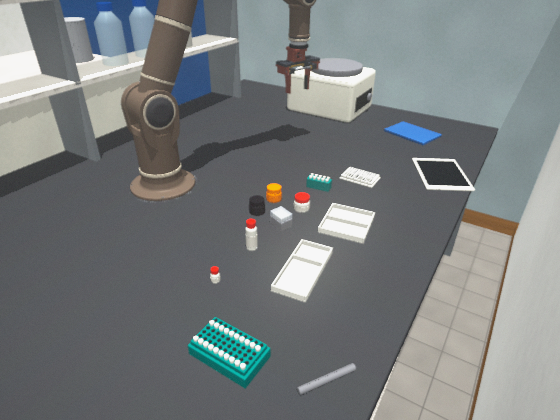

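View pics/top0.png

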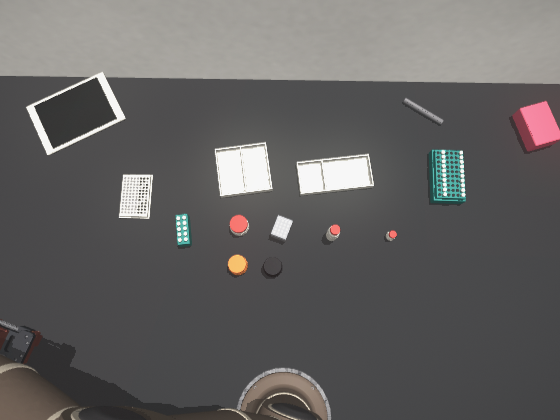

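```bash
python3 - <<'E'
import cv2
f=cv2.imread('pics/top0.png')
cv2.imwrite('pics/top0_l.png',cv2.resize(f[30:270,0:310],None,fx=2.5,fy=2.5,interpolation=cv2.INTER_CUBIC))
cv2.imwrite('pics/top0_r.png',cv2.resize(f[30:270,250:560],None,fx=2.5,fy=2.5,interpolation=cv2.INTER_CUBIC))
E
```

```text
(no output)
```

View pics/top0_l.png

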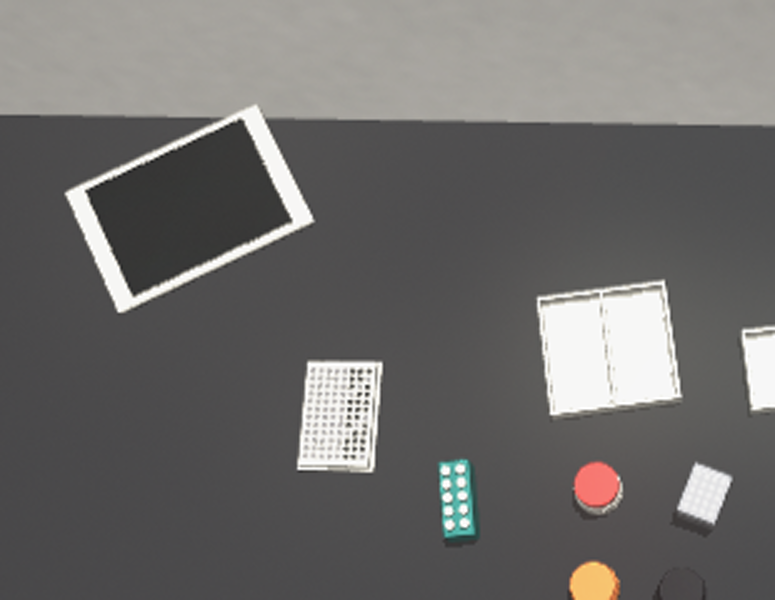

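View pics/top0_r.png

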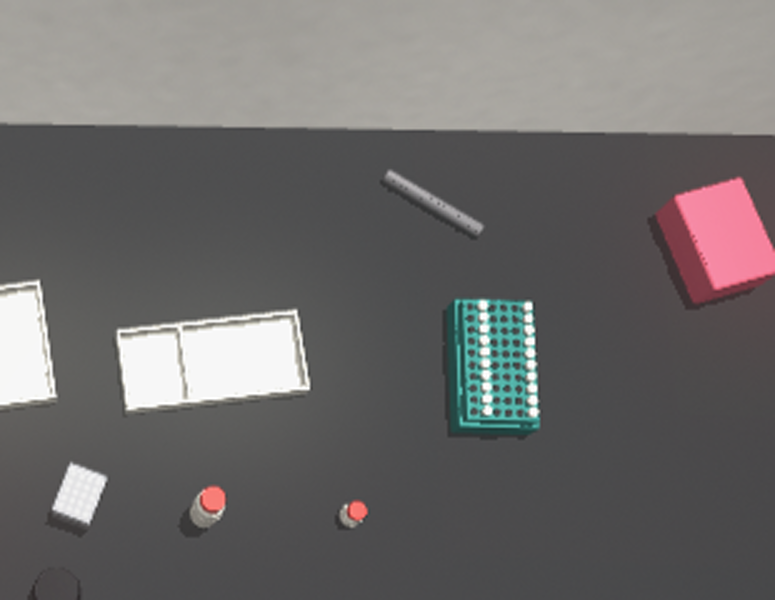

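The red-capped wide jar is at top (239,226). Its lookalikes are orange (237,265) and black (273,267), which the task excludes. The tall bottle is at (334,232), not the small vial at (391,236). The small rack is at (183,230), not the large rack at (448,176). The tip box is at (282,228). I'll fit poses now and overlay wireframes to check them.

```bash
cat > h.py <<'E'
import numpy as np,cv2
from scipy.optimize import least_squares
def load(n):
    d=np.load(n);return d['frame'],d['mtx'],d['view']
def proj(K,V,P):
    P=np.atleast_2d(P);c=P@V[:3,:3].T+V[:3,3];u=c@K.T;return u[:,:2]/u[:,2:]
def back(K,V,uv,z):
    uv=np.atleast_2d(uv);r=np.c_[uv,np.ones(len(uv))]@np.linalg.inv(K).T@V[:3,:3]
    o=-V[:3,:3].T@V[:3,3];return o+r*((z-o[2])/r[:,2])[:,None]
def tf(p,pts):
    x,y,t=p;c,s=np.cos(t),np.sin(t);pts=np.asarray(pts,float);q=pts.copy()
    q[:,0]=x+c*pts[:,0]-s*pts[:,1];q[:,1]=y+s*pts[:,0]+c*pts[:,1];return q
def rect(lx,ly,z):return np.array([[a*lx/2,b*ly/2,z] for a,b in((1,1),(1,-1),(-1,-1),(-1,1))])
def fit(K,V,pts,uv,p0):
    r=least_squares(lambda p:(proj(K,V,tf(p,pts))-uv).ravel(),p0);return r.x,np.abs(r.fun).max()
E
python3 - <<'E'
from h import *
f,K,V=load('top0.npz')
L=lambda a:np.array(a)/2.5+[0,30]-.3
R=lambda a:np.array(a)/2.5+[250,30]-.3
# corner order (+x,+y)=upper-left,(+x,-y)=upper-right,(-x,-y)=lower-right,(-x,+y)=lower-left
sq,e=fit(K,V,rect(.14,.148,.02),L([(538,297),(665,281),(681,399),(552,415)]),[.65,.08,0]);print('sq',sq,e)
lt,e=fit(K,V,rect(.094,.208,.02),R([(117,329),(296,310),(310,389),(126,411)]),[.65,-.1,0]);print('lt',lt,e)
# rack long axis ~ world x
rk,e=fit(K,V,rect(.084,.034,.036),L([(440,461),(467,459),(475,535),(446,538)]),[.5,.2,0]);print('rk',rk,e)
tb,e=fit(K,V,rect(.056,.044,.048),L([(695,463),(732,475),(713,525),(677,513)]),[.5,0,0]);print('tb',tb,e)
jar=back(K,V,L([(597,485)]),.048)[0];bot=back(K,V,R([(211,499)]),.092)[0];vial=back(K,V,R([(357,511)]),.04)[0]
print(jar,bot,vial)
print(-V[:3,:3].T@V[:3,3])
for nm,n in(('s','scene0.npz'),('t','top0.npz')):
    f,K,V=load(n);S=4;g=cv2.resize(f[:,:,::-1],None,fx=S,fy=S,interpolation=cv2.INTER_CUBIC)
    def pl(P,c,cl=True):
        q=((proj(K,V,P)+.5)*S-.5).round().astype(int);cv2.polylines(g,[q],cl,c,1)
    for p,lx,ly,h in((sq,.14,.148,.02),(lt,.094,.208,.02),(rk,.084,.034,.036),(tb,.056,.044,.048)):
        for z,c in((h,(255,0,255)),(0,(0,255,0))):pl(tf(p,rect(lx,ly,z)),c)
    a=np.linspace(0,2*np.pi,40)
    for p,r,h in((jar,.026,.028),(jar,.024,.048),(jar,.026,0),(bot,.016,.068),(bot,.013,.092),(bot,.016,0)):
        pl(np.c_[p[0]+r*np.cos(a),p[1]+r*np.sin(a),0*a+h],(255,0,255) if h else (0,255,0))
    pl(tf(lt,[[.043,.032,.02],[-.043,.032,.02]]),(255,0,255),0)
    pl(tf(sq,[[.066,0,.02],[-.066,0,.02]]),(255,0,255),0)
    if nm=='t':
        cv2.imwrite('pics/ov_t1.png',g[540:1000,660:1220]);cv2.imwrite('pics/ov_t2.png',g[540:1000,1100:1540])
    else: cv2.imwrite('pics/ov_s.png',g[660:1240,880:1600])
E
```

```text
sq [0.65886516 0.11980188 0.14834643] 0.5758766243187097
lt [ 0.64851493 -0.1383905   0.13129461] 0.4984438818615615
rk [0.48019444 0.27825386 0.14119405] 0.9241533527866466
tb [ 0.48640771  0.01000876 -0.32620607] 0.771117256343075
[0.49444374 0.12576885 0.048     ] [ 0.47460002 -0.12662928  0.092     ] [ 0.47357267 -0.29049034  0.04      ]
[0.24576132 0.01606647 1.30307409]
```

View pics/ov_t1.png

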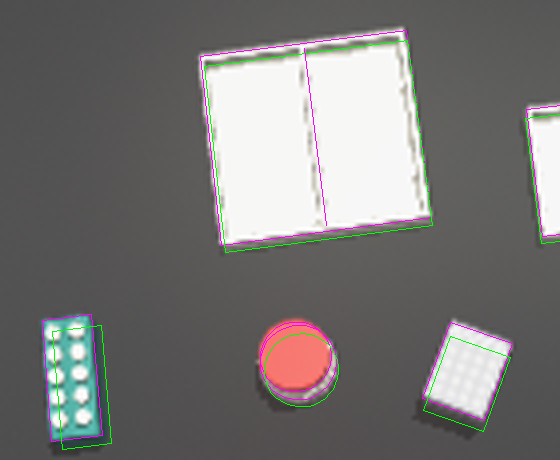

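View pics/ov_t2.png

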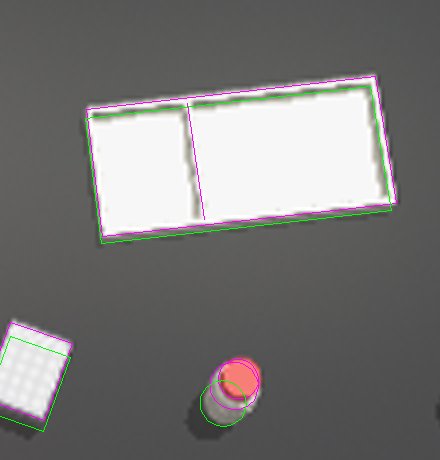

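View pics/ov_s.png

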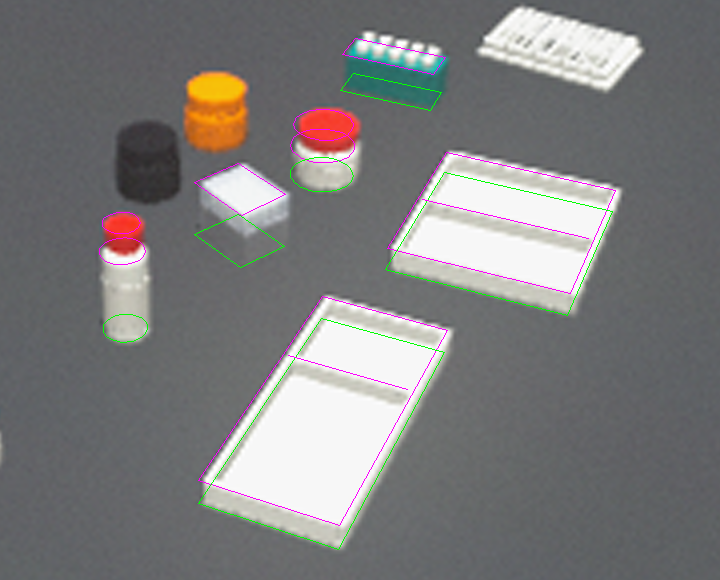

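Trays, jar and bottle overlay well. The rack and tip box bases look off in the scene view, so I'm zooming in there.

```bash
python3 - <<'E'
from h import *
f=load('top0.npz')[0];s=load('scene0.npz')[0]
f=np.clip(f.astype(float)*1.6,0,255).astype(np.uint8);s=np.clip(s.astype(float)*1.6,0,255).astype(np.uint8)
z=lambda a,S:cv2.resize(a,None,fx=S,fy=S,interpolation=cv2.INTER_CUBIC)
a=z(f[205:255,165:205],8);b=z(f[205:255,262:302],8)
c=z(s[168:198,300:340],8);d=z(s[200:230,262:302],8)
out=np.vstack([np.hstack([a,b]),np.hstack([c,d])]);cv2.imwrite('pics/z.png',cv2.resize(out[:,:,::-1],None,fx=.9,fy=.9))
E
```

```text
(no output)
```

View pics/z.png

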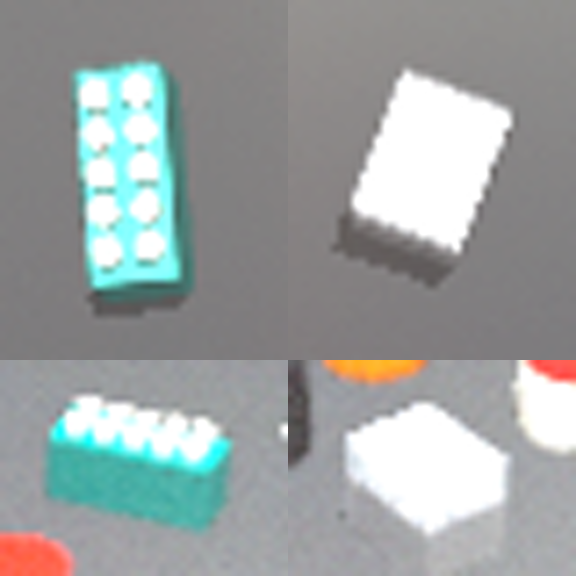

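```bash
cat > pl.py <<'E'
import sys,numpy as np
from rig import arm
from h import *
f,K,V=load('top0.npz')
rk,e=fit(K,V,rect(.084,.034,.036),np.array([(175.6,215),(186.9,213.9),(190,243.9),(177.9,245.6)])-.3,[.5,.2,0])
sq=np.array([.6589,.1198,.1483]);lt=np.array([.6485,-.1384,.1313])
def pose():
    s=arm.get_state();w,x,y,z=s['orientation']
    from scipy.spatial.transform import Rotation as R
    M=R.from_quat([x,y,z,w]).as_matrix();return s,M
def plan(x,y,z,jaw=None,n=None):
    s,M=pose();p=np.array(s['position']);th=np.arctan2(M[1,1],M[0,1])
    d=0 if jaw is None else (jaw-th+np.pi/2)%np.pi-np.pi/2   # world ccw
    D=np.array([x,y,z])-p
    n=n or max(int(np.ceil(np.linalg.norm(D)/.05)),int(np.ceil(abs(d)/.149)),1)
    print('clock %.2f pos %s jaw %.3f tilt %.3f w %.4f F %s j7 %.2f'%(s['clock'],p.round(4),th,np.arccos(-M[2,2]),s['gripper_width'],np.round(s['force'],1),s['joints'][6]))
    for i in range(n):
        a=th+d*i/n # jaw angle; tool y=(cos,sin), tool x = y cross z(down): 
        ty=np.array([np.cos(a),np.sin(a),0]);tz=np.array([0,0,-1.]);tx=np.cross(ty,tz)
        st=D/n*100;print([round(float(st@tx),2),round(float(st@ty),2),round(float(st@tz),2),round(-d/n,3)])
if __name__=='__main__':
    a=[float(v) for v in sys.argv[1:]];plan(*a[:3],a[3] if len(a)>3 else None)
E
python3 -c "
from pl import *
print(rk,e);print(tf(lt,[[0,-.035,0],[0,.067,0]]),tf(sq,[[0,.036,0],[0,-.036,0]]))
plan(rk[0],rk[1],.12,1.5708+rk[2])"
```

```text
[0.47936264 0.27875055 0.14348223] 0.5891083704098037
[[ 0.65308231 -0.17309874  0.        ]
 [ 0.63972815 -0.0719767   0.        ]] [[0.65358075 0.15540485 0.        ]
 [0.66421925 0.08419515 0.        ]]
clock 0.10 pos [0.2105 0.588  0.2329] jaw 1.227 tilt 0.001 w 0.0880 F [-0.  -0.1 -0.3] j7 -0.08
[-3.97, -2.23, 1.25, np.float64(-0.054)]
[-3.84, -2.44, 1.25, np.float64(-0.054)]
[-3.71, -2.64, 1.25, np.float64(-0.054)]
[-3.56, -2.84, 1.25, np.float64(-0.054)]
[-3.4, -3.03, 1.25, np.float64(-0.054)]
[-3.23, -3.21, 1.25, np.float64(-0.054)]
[-3.05, -3.38, 1.25, np.float64(-0.054)]
[-2.86, -3.54, 1.25, np.float64(-0.054)]
[-2.67, -3.69, 1.25, np.float64(-0.054)]
```

```bash
python3 -m crank '[[-4,-2.2,1.2,-0.054,1],[-3.8,-2.4,1.2,-0.054,1],[-3.7,-2.6,1.2,-0.054,1],[-3.6,-2.8,1.2,-0.054,1],[-3.4,-3,1.2,-0.054,1]]' 25; python3 -m crank '[[-3.2,-3.2,1.2,-0.054,1],[-3,-3.4,1.2,-0.054,1],[-2.9,-3.5,1.2,-0.054,1],[-2.7,-3.7,1.2,-0.054,1],[0,0,0,0,1]]'
python3 - <<'E'
from pl import *
from rig import viewer
plan(rk[0],rk[1],.12,1.5708+rk[2])
s,M=pose()
d=viewer.get_image('wrist');K,H=d['mtx'],d['hand_eye']
T=np.eye(4);T[:3,:3]=M;T[:3,3]=s['position'];V=np.linalg.inv(T@H)
g=d['frame'][:,:,::-1].copy()
for z in(.036,0):cv2.polylines(g,[proj(K,V,tf(rk,rect(.084,.034,z))).round().astype(int)],True,(255,0,255),1)
cv2.imwrite('pics/w1.png',g)
E
```

```text
clock: 0.6
position: [0.3614, 0.4167, 0.173]
orientation: [-0.0, 0.036, 0.999, -0.0]
force: [0.7, 0.1, 0.2]
gripper_width: 0.0875
clock: 1.1
position: [0.4835, 0.2735, 0.1239]
orientation: [-0.0, -0.067, 0.998, -0.002]
force: [-0.7, -0.3, 0.4]
gripper_width: 0.0877
clock 1.10 pos [0.4835 0.2735 0.1239] jaw 1.705 tilt 0.005 w 0.0877 F [-0.7 -0.3  0.4] j7 1.10
[0.34, 0.57, 0.39, np.float64(-0.009)]
```

View pics/w1.png

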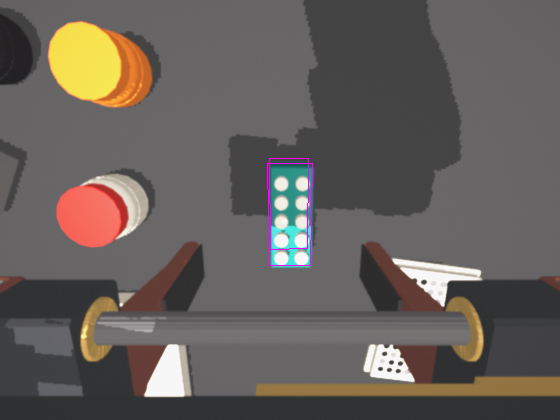

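The overlay agrees with the rack seen at wrist (290,215). Descending with the jaws partly open.

```bash
python3 -m crank '[[0.3,0.6,2.4,-0.009,0.75],[0,0,2.5,0,0.75],[0,0,2.5,0,0.75],[0,0,2.5,0,0.75],[0,0,0.6,0,0.75]]'; python3 -m crank '[[0,0,0,0,0.75],[0,0,0,0,0],[0,0,0,0,0],[0,0,0,0,0],[0,0,0,0,0]]';python3 pl.py .4794 .2788 .13 
```

```text
clock: 1.65
position: [0.4736, 0.2869, 0.0184]
orientation: [-0.002, -0.076, 0.997, -0.001]
force: [0.5, 0.0, -0.6]
gripper_width: 0.0662
clock: 2.15
position: [0.4765, 0.2865, 0.0214]
orientation: [0.001, -0.075, 0.997, 0.0]
force: [-0.2, 0.1, -0.2]
gripper_width: 0.0371
clock 2.15 pos [0.4765 0.2865 0.0214] jaw 1.722 tilt 0.001 w 0.0371 F [-0.2  0.1 -0.2] j7 1.09
[-0.06, -0.27, -3.62, 0.0]
[-0.06, -0.27, -3.62, 0.0]
[-0.06, -0.27, -3.62, 0.0]
```

```bash
python3 -m crank '[[0,0,0,0,0],[0,0,0,0,0]]'; python3 -m crank '[[0,0,-2,0,0],[0,0,-4,0,0],[0,0,-4,0,0],[0,0,0,0,0],[0,0,0,0,0]]';python3 pl.py .6531 -.1731 .12 .131 
```

```text
clock: 2.35
position: [0.4764, 0.2865, 0.0213]
orientation: [0.0, -0.075, 0.997, 0.0]
force: [-0.0, -2.1, 6.1]
gripper_width: 0.0341
clock: 2.85
position: [0.4763, 0.2868, 0.1213]
orientation: [0.001, -0.076, 0.997, 0.001]
force: [-0.3, -0.4, -0.6]
gripper_width: 0.0336
clock 2.85 pos [0.4763 0.2868 0.1213] jaw 1.722 tilt 0.002 w 0.0336 F [-0.3 -0.4 -0.6] j7 1.10
[-0.96, -4.38, 0.01, np.float64(-0.141)]
[-0.33, -4.47, 0.01, np.float64(-0.141)]
[0.3, -4.47, 0.01, np.float64(-0.141)]
[0.92, -4.38, 0.01, np.float64(-0.141)]
[1.53, -4.21, 0.01, np.float64(-0.141)]
[2.1, -3.95, 0.01, np.float64(-0.141)]
[2.64, -3.62, 0.01, np.float64(-0.141)]
[3.12, -3.21, 0.01, np.float64(-0.141)]
[3.54, -2.74, 0.01, np.float64(-0.141)]
[3.89, -2.22, 0.01, np.float64(-0.141)]
[4.17, -1.65, 0.01, np.float64(-0.141)]
```

```bash
python3 -m crank '[[-1,-4.4,0,-0.141,0],[-0.3,-4.5,0,-0.141,0],[0.3,-4.5,0,-0.141,0],[0.9,-4.4,0,-0.141,0],[1.5,-4.2,0,-0.141,0]]'; python3 -m crank '[[2.1,-4,0,-0.141,0],[2.6,-3.6,0,-0.141,0],[3.1,-3.2,0,-0.141,0],[3.5,-2.7,0,-0.141,0],[3.9,-2.2,0,-0.141,0]]'; python3 -m crank '[[4.2,-1.6,0,-0.14,0],[0,0,0,0,0],[0,0,0,0,0]]';python3 pl.py .6531 -.1731 .07 .131 
```

```text
clock: 3.35
position: [0.5563, 0.075, 0.1187]
orientation: [-0.001, -0.418, 0.908, 0.0]
force: [1.2, -0.2, -1.6]
gripper_width: 0.0336
clock: 3.85
position: [0.6244, -0.1061, 0.1138]
orientation: [-0.007, -0.677, 0.736, 0.005]
force: [-1.6, 0.9, -4.0]
gripper_width: 0.0337
clock: 4.15
position: [0.6267, -0.1248, 0.1071]
orientation: [-0.012, -0.707, 0.707, 0.013]
force: [0.2, 0.2, -0.6]
gripper_width: 0.034
clock 4.15 pos [ 0.6267 -0.1248  0.1071] jaw 3.141 tilt 0.035 w 0.0340 F [ 0.2  0.2 -0.6] j7 2.85
[2.41, -1.32, 1.86, np.float64(-0.066)]
[2.49, -1.16, 1.86, np.float64(-0.066)]
```

Joint 7 is at its range limit, so I'll unwind the other way by about half a turn.

```bash
for i in 1; do python3 -m crank '[[0,0,0,0.145,0],[0,0,0,0.145,0],[0,0,0,0.145,0],[0,0,0,0.145,0],[0,0,0,0.145,0]]'; python3 -m crank '[[0,0,0,0.145,0],[0,0,0,0.145,0],[0,0,0,0.145,0],[0,0,0,0.145,0],[0,0,0,0.145,0]]'; python3 -m crank '[[0,0,0,0.145,0],[0,0,0,0.145,0],[0,0,0,0.145,0],[0,0,0,0.145,0],[0,0,0,0.145,0]]'; python3 -m crank '[[0,0,0,0.145,0],[0,0,0,0.145,0],[0,0,0,0.145,0],[0,0,0,0.145,0],[0,0,0,0.145,0]]'; done | grep -v force;python3 -m crank '[[0,0,0,0,0],[0,0,0,0,0]]'; python3 pl.py .6531 -.1731 .12 .131 
```

```text
clock: 4.65
position: [0.6284, -0.121, 0.1106]
orientation: [-0.015, -0.411, 0.912, 0.004]
gripper_width: 0.0339
clock: 5.15
position: [0.6286, -0.121, 0.111]
orientation: [-0.015, -0.06, 0.998, -0.001]
gripper_width: 0.0345
clock: 5.65
position: [0.6288, -0.121, 0.1114]
orientation: [-0.013, 0.298, 0.955, -0.006]
gripper_width: 0.0341
clock: 6.15
position: [0.629, -0.121, 0.1117]
orientation: [-0.01, 0.617, 0.787, -0.01]
gripper_width: 0.0338
clock: 6.35
position: [0.6289, -0.1219, 0.1112]
orientation: [-0.01, 0.613, 0.79, -0.01]
force: [-0.0, -0.3, -0.2]
gripper_width: 0.034
clock 6.35 pos [ 0.6289 -0.1219  0.1112] jaw 0.252 tilt 0.029 w 0.0340 F [-0.  -0.3 -0.2] j7 0.32
[-2.78, 0.53, -0.44, np.float64(0.061)]
[-2.74, 0.7, -0.44, np.float64(0.061)]
```

```bash
python3 - <<'E'
s=open('pl.py').read()
a=s.index("        a=th+d*i/n");b=s.index("        st=D/n*100")
s=s[:a]+"        c,q=np.cos(-d*i/n),np.sin(-d*i/n);tx,ty,tz=(M@np.array([[c,-q,0],[q,c,0],[0,0,1.]])).T\n"+s[b:]
s=s.replace("round(-d/n,3)","float(round(-d/n,3))").replace("j7 %.2f'","j7 %.2f tz %s'").replace("s['joints'][6])","s['joints'][6],M[:,2].round(3))")
open('pl.py','w').write(s)
E
python3 pl.py .6531 -.1731 .12 .131
```

```text
clock 6.35 pos [ 0.6289 -0.1219  0.1112] jaw 0.252 tilt 0.029 w 0.0340 F [-0.  -0.3 -0.2] j7 0.32 tz [-0.029 -0.004 -1.   ]
[-2.78, 0.52, -0.47, 0.061]
[-2.74, 0.69, -0.47, 0.061]
```

```bash
python3 -m crank '[[-2.8,0.5,0,0.061,0],[-2.7,0.7,0,0.061,0],[0,0,0,0,0],[0,0,0,0,0]]'; python3 - <<'E'
from pl import *
from rig import viewer
plan(.6531,-.1731,.03,.131)
d=viewer.get_image('top');cv2.imwrite('pics/t2.png',cv2.resize(d['frame'][120:270,250:450,::-1],None,fx=4,fy=4))
E
```

```text
clock: 6.75
position: [0.6519, -0.1751, 0.1094]
orientation: [-0.011, 0.661, 0.75, -0.011]
force: [-0.3, 0.0, -0.1]
gripper_width: 0.0335
clock 6.75 pos [ 0.6519 -0.1751  0.1094] jaw 0.126 tilt 0.031 w 0.0335 F [-0.3  0.  -0.1] j7 0.29 tz [-0.031 -0.003 -1.   ]
[0.09, 0.19, 3.97, -0.002]
[0.09, 0.19, 3.97, -0.002]
```

View pics/t2.png

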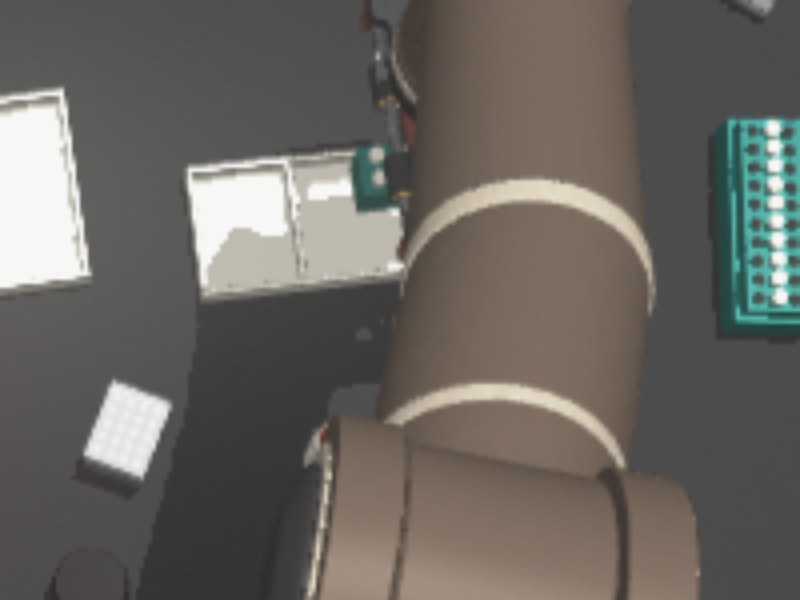

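```bash
python3 -m crank '[[0,0.1,2.7,0,0],[0,0.2,2.7,0,0],[0,0.1,2.3,0,0],[0,0,0,0,0],[0,0,0,0,0]]'; python3 pl.py .6531 -.1731 .0265 .131
```

```text
clock: 7.3
position: [0.6535, -0.1739, 0.0326]
orientation: [-0.011, 0.661, 0.75, -0.011]
force: [-0.3, 0.1, -1.0]
gripper_width: 0.034
clock 7.30 pos [ 0.6535 -0.1739  0.0326] jaw 0.126 tilt 0.032 w 0.0340 F [-0.3  0.1 -1. ] j7 0.28 tz [-0.032 -0.002 -1.   ]
[0.09, -0.01, 0.61, -0.005]
```

```bash
python3 -m crank '[[0.1,0,0.3,0,0],[0,0,0.3,0,0],[0,0,0,0,0]]'; python3 -m crank '[[0,0,0,0,0.5],[0,0,0,0,0.5],[0,0,0,0,0.5]]';  python3 pl.py .6531 -.1731 .0265 .131
```

```text
clock: 7.6
position: [0.6535, -0.1741, 0.0269]
orientation: [-0.01, 0.662, 0.75, -0.011]
force: [-0.2, -0.1, -0.3]
gripper_width: 0.0338
clock: 7.9
position: [0.6534, -0.1743, 0.0266]
orientation: [-0.01, 0.662, 0.749, -0.011]
force: [0.4, -0.2, -0.9]
gripper_width: 0.0436
clock 7.90 pos [ 0.6534 -0.1743  0.0266] jaw 0.124 tilt 0.031 w 0.0436 F [ 0.4 -0.2 -0.9] j7 0.28 tz [-0.031 -0.003 -1.   ]
[0.12, -0.02, 0.01, -0.007]
```

```bash
python3 -m crank '[[0,0,-3,0,0.5],[0,0,-4,0,0.5],[0,0,-5,0,0.8],[0,0,0,0,0.8],[0,0,0,0,0.8]]'; python3 pl.py .4756 -.1276 .14 .131
```

```text
clock: 8.4
position: [0.6578, -0.1741, 0.148]
orientation: [-0.009, 0.662, 0.749, -0.011]
force: [0.1, 0.3, -0.2]
gripper_width: 0.0645
clock 8.40 pos [ 0.6578 -0.1741  0.148 ] jaw 0.124 tilt 0.028 w 0.0645 F [ 0.1  0.3 -0.2] j7 0.29 tz [-0.028 -0.004 -1.   ]
[1.72, -4.37, 0.32, -0.002]
[1.72, -4.37, 0.32, -0.002]
[1.73, -4.36, 0.32, -0.002]
[1.74, -4.36, 0.32, -0.002]
```

```bash
python3 -m crank '[[1.7,-4.4,0.2,0,0.8],[1.7,-4.4,0.2,0,0.8],[1.7,-4.4,0.2,0,0.8],[1.7,-4.4,0,0,0.8],[0,0,0,0,0.8]]';python3 -m crank '[[0,0,0,0,0.8],[0,0,0,0,0.8]]'; python3 - <<'E'
from pl import *
from rig import viewer
plan(.4756,-.1276,.037)
s,M=pose()
d=viewer.get_image('wrist');K,H=d['mtx'],d['hand_eye']
T=np.eye(4);T[:3,:3]=M;T[:3,3]=s['position'];V=np.linalg.inv(T@H)
g=d['frame'][:,:,::-1].copy();a=np.linspace(0,6.28,40)
for r,z in((.013,.092),(.016,.068),(.016,0)):cv2.polylines(g,[proj(K,V,np.c_[.4756+r*np.cos(a),-.1276+r*np.sin(a),0*a+z]).round().astype(int)],True,(255,0,255),1)
cv2.imwrite('pics/w2.png',g)
E
```

```text
clock: 8.9
position: [0.4659, -0.1268, 0.1436]
orientation: [-0.014, 0.662, 0.749, -0.014]
force: [0.6, -0.1, 0.2]
gripper_width: 0.0701
clock: 9.1
position: [0.4749, -0.1283, 0.1455]
orientation: [-0.01, 0.662, 0.749, -0.011]
force: [-0.2, 0.8, 0.7]
gripper_width: 0.0701
clock 9.10 pos [ 0.4749 -0.1283  0.1455] jaw 0.124 tilt 0.031 w 0.0701 F [-0.2  0.8  0.7] j7 0.26 tz [-0.031 -0.003 -1.   ]
[0.02, 0.14, 3.61, 0.0]
[0.02, 0.14, 3.61, 0.0]
[0.02, 0.14, 3.61, 0.0]
```

View pics/w2.png

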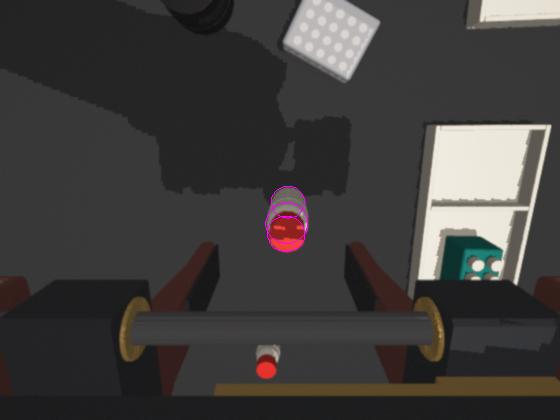

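The bottle is at wrist (287,232) between the fingers, and the rack stands in the larger compartment at (472,260). Descending to grasp.

```bash
python3 -m crank '[[0,0.1,3.6,0,0.8],[0,0.1,3.6,0,0.8],[0,0.2,3.6,0,0.8],[0,0,0,0,0.8],[0,0,0,0,0]]';python3 -m crank '[[0,0,0,0,0],[0,0,0,0,0],[0,0,0,0,0],[0,0,0,0,0],[0,0,0,0,0]]'; python3 pl.py .6397 -.072 .14
```

```text
clock: 9.65
position: [0.4747, -0.128, 0.0374]
orientation: [-0.011, 0.662, 0.749, -0.012]
force: [-0.5, 0.7, -0.2]
gripper_width: 0.0651
clock: 10.15
position: [0.4754, -0.1281, 0.0387]
orientation: [-0.01, 0.662, 0.749, -0.011]
force: [-0.2, -0.1, 5.9]
gripper_width: 0.032
clock 10.15 pos [ 0.4754 -0.1281  0.0387] jaw 0.124 tilt 0.029 w 0.0320 F [-0.2 -0.1  5.9] j7 0.24 tz [-0.029 -0.003 -1.   ]
[0.71, 3.34, -2.12, 0.0]
[0.71, 3.34, -2.12, 0.0]
[0.71, 3.34, -2.12, 0.0]
[0.71, 3.34, -2.12, 0.0]
[0.71, 3.34, -2.12, 0.0]
```

```bash
python3 -m crank '[[0,0,-3,0,0],[0,0,-4,0,0],[0,0,-3,0,0],[0.9,4.2,0,0,0],[0.9,4.2,0,0,0]]';python3 -m crank '[[0.9,4.2,0,0,0],[0.9,4.2,-0.5,0,0],[0,0,0,0,0],[0,0,0,0,0],[0,0,0,0,0]]'; python3 pl.py .6397 -.072 .0445
```

```text
clock: 10.65
position: [0.5597, -0.1, 0.137]
orientation: [-0.009, 0.663, 0.749, -0.011]
force: [0.6, 0.5, -1.4]
gripper_width: 0.0318
clock: 11.15
position: [0.6385, -0.0719, 0.1369]
orientation: [-0.011, 0.662, 0.749, -0.012]
force: [-0.4, -0.2, -1.2]
gripper_width: 0.032
clock 11.15 pos [ 0.6385 -0.0719  0.1369] jaw 0.123 tilt 0.033 w 0.0320 F [-0.4 -0.2 -1.2] j7 0.13 tz [-0.033 -0.004 -0.999]
[-0.01, 0.21, 4.62, 0.0]
[-0.01, 0.21, 4.62, 0.0]
```

```bash
python3 -m crank '[[0,0.2,3,0,0],[0,0.2,3,0,0],[0,0.1,3,0,0],[0,0,0,0,0],[0,0,0,0,0]]'; python3 pl.py .6397 -.072 .0435
```

```text
clock: 11.65
position: [0.6412, -0.0716, 0.0479]
orientation: [-0.011, 0.662, 0.749, -0.012]
force: [0.7, 0.6, -0.5]
gripper_width: 0.032
clock 11.65 pos [ 0.6412 -0.0716  0.0479] jaw 0.123 tilt 0.032 w 0.0320 F [ 0.7  0.6 -0.5] j7 0.12 tz [-0.032 -0.003 -0.999]
[-0.02, -0.14, 0.44, 0.0]
```

```bash
python3 -m crank '[[0,-0.1,0.3,0,0],[0,0,0.2,0,0],[0,0,0,0,0]]'; python3 -m crank '[[0,0,0,0,0.6],[0,0,0,0,0.6],[0,0,0,0,0.6],[0,0,0,0,0.6]]';python3 -m crank '[[0,0,-3,0,0.6],[0,0,-4,0,0.6],[0,0,-4,0,0.6],[0,0,0,0,0.7],[0,0,0,0,0.7]]'; python3 - <<'E'
from pl import *
from rig import viewer
plan(.4864,.010,.12,1.245)
d=viewer.get_image('wrist');cv2.imwrite('pics/w3.png',d['frame'][:,:,::-1])
E
```

```text
clock: 11.95
position: [0.6411, -0.0711, 0.0432]
orientation: [-0.01, 0.662, 0.749, -0.011]
force: [0.1, 0.4, -1.6]
gripper_width: 0.0315
clock: 12.35
position: [0.641, -0.071, 0.0425]
orientation: [-0.011, 0.662, 0.749, -0.011]
force: [0.7, -0.3, -0.5]
gripper_width: 0.0526
clock: 12.85
position: [0.6449, -0.0707, 0.1534]
orientation: [-0.01, 0.662, 0.749, -0.011]
force: [0.2, 0.1, -0.5]
gripper_width: 0.0612
clock 12.85 pos [ 0.6449 -0.0707  0.1534] jaw 0.124 tilt 0.029 w 0.0612 F [ 0.2  0.1 -0.5] j7 0.13 tz [-0.029 -0.003 -1.   ]
[1.25, -1.83, 0.47, -0.14]
[1.49, -1.64, 0.47, -0.14]
[1.7, -1.41, 0.47, -0.14]
[1.88, -1.16, 0.47, -0.14]
[2.03, -0.89, 0.47, -0.14]
[2.13, -0.59, 0.47, -0.14]
[2.19, -0.29, 0.47, -0.14]
[2.21, 0.02, 0.47, -0.14]
```

View pics/w3.png

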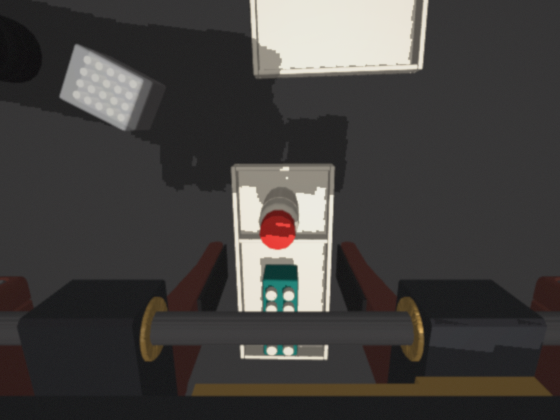

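Both long-tray items stand in their compartments: bottle cap at (278,230), rack at (280,310). Next is the tip box.

```bash
python3 -m crank '[[1.3,-1.8,0,-0.14,0.85],[1.5,-1.6,0.5,-0.14,0.85],[1.7,-1.4,0.5,-0.14,0.85],[1.9,-1.2,0.5,-0.14,0.85],[2,-0.9,0.5,-0.14,0.85]]';python3 -m crank '[[2.1,-0.6,0.5,-0.14,0.85],[2.2,-0.3,0.5,-0.14,0.85],[2.2,0,0.5,-0.14,0.85],[0,0,0,0,0.85],[0,0,0,0,0.85]]'; python3 - <<'E'
from pl import *
from rig import viewer
tb=np.array([.4864,.0100,-.3262])
plan(tb[0],tb[1],.035,1.5708+tb[2])
s,M=pose()
d=viewer.get_image('wrist');K,H=d['mtx'],d['hand_eye']
T=np.eye(4);T[:3,:3]=M;T[:3,3]=s['position'];V=np.linalg.inv(T@H)
g=d['frame'][:,:,::-1].copy()
for z in(.048,0):cv2.polylines(g,[proj(K,V,tf(tb,rect(.056,.044,z))).round().astype(int)],True,(255,0,255),1)
cv2.imwrite('pics/w4.png',g)
E
```

```text
clock: 13.4
position: [0.5435, -0.0193, 0.1333]
orientation: [-0.015, 0.362, 0.932, -0.008]
force: [0.7, -0.0, 0.3]
gripper_width: 0.0747
clock: 13.9
position: [0.4859, 0.0099, 0.1212]
orientation: [-0.016, 0.164, 0.986, -0.004]
force: [0.4, -1.1, 0.6]
gripper_width: 0.0746
clock 13.90 pos [0.4859 0.0099 0.1212] jaw 1.242 tilt 0.033 w 0.0746 F [ 0.4 -1.1  0.6] j7 0.97 tz [-0.032 -0.003 -0.999]
[-0.15, 0.07, 4.31, -0.001]
[-0.15, 0.07, 4.31, -0.001]
```

View pics/w4.png

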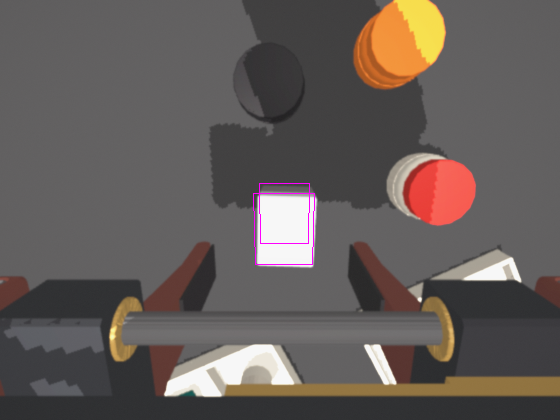

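The tip box overlay matches. It sits centred at (286,228) between the fingers, with the red jar clear at (430,190).

```bash
python3 -m crank '[[-0.1,0.1,3,0,0.85],[-0.1,0,3,0,0.85],[-0.1,0,2.8,0,0.85],[0,0,0,0,0.85],[0,0,0,0,0]]';python3 -m crank '[[0,0,0,0,0],[0,0,0,0,0],[0,0,0,0,0],[0,0,0,0,0]]'; python3 pl.py .6642 .0842 .12 1.719
```

```text
clock: 14.45
position: [0.487, 0.0097, 0.0338]
orientation: [-0.016, 0.163, 0.986, -0.004]
force: [0.6, 0.1, 0.8]
gripper_width: 0.0695
clock: 14.85
position: [0.4875, 0.0099, 0.0349]
orientation: [-0.014, 0.163, 0.987, -0.004]
force: [-0.9, 0.2, 6.5]
gripper_width: 0.0439
clock 14.85 pos [0.4875 0.0099 0.0349] jaw 1.244 tilt 0.029 w 0.0439 F [-0.9  0.2  6.5] j7 0.90 tz [-0.029 -0.003 -1.   ]
[-2.82, 2.52, -1.81, -0.095]
[-3.05, 2.24, -1.81, -0.095]
[-3.25, 1.94, -1.81, -0.095]
[-3.42, 1.63, -1.81, -0.095]
[-3.56, 1.29, -1.81, -0.095]
```

```bash
python3 -m crank '[[0,0,-4,0,0],[0,0,-4,0,0],[-2.8,2.5,0,-0.095,0],[-3,2.2,0,-0.095,0],[-3.2,1.9,0,-0.095,0]]';python3 -m crank '[[-3.4,1.6,0,-0.095,0],[-3.6,1.3,0,-0.095,0],[0,0,0,0,0],[0,0,0,0,0],[0,0,0,0,0]]'; python3 pl.py .6642 .0842 .042 1.719
```

```text
clock: 15.35
position: [0.5936, 0.0538, 0.1116]
orientation: [-0.015, 0.019, 1.0, -0.002]
force: [0.1, 0.2, -1.5]
gripper_width: 0.044
clock: 15.85
position: [0.6611, 0.0825, 0.108]
orientation: [-0.016, -0.074, 0.997, -0.001]
force: [-1.2, 0.2, -1.3]
gripper_width: 0.0436
clock 15.85 pos [0.6611 0.0825 0.108 ] jaw 1.718 tilt 0.033 w 0.0436 F [-1.2  0.2 -1.3] j7 1.29 tz [-0.032 -0.004 -0.999]
[-0.27, 0.06, 3.29, -0.001]
[-0.27, 0.06, 3.29, -0.001]
```

```bash
python3 -m crank '[[-0.3,0.1,3.3,0,0],[-0.2,0,2.7,0,0],[0,0,0,0,0],[0,0,0,0,0]]'; python3 pl.py .6642 .0842 .0395 1.719
```

```text
clock: 16.25
position: [0.6645, 0.0842, 0.0488]
orientation: [-0.016, -0.074, 0.997, -0.001]
force: [0.1, -0.1, -0.8]
gripper_width: 0.0441
clock 16.25 pos [0.6645 0.0842 0.0488] jaw 1.718 tilt 0.032 w 0.0441 F [ 0.1 -0.1 -0.8] j7 1.27 tz [-0.032 -0.004 -0.999]
[-0.0, 0.0, 0.93, -0.001]
```

```bash
python3 -m crank '[[0,0,0.5,0,0],[0,0,0.4,0,0],[0,0,0,0,0],[0,0,0,0,0.66],[0,0,0,0,0.66]]'; python3 -m crank '[[0,0,0,0,0.66],[0,0,0,0,0.66],[0,0,-3,0,0.66],[0,0,-4,0,0.7],[0,0,0,0,0.8]]'; python3 pl.py .4944 .1258 .12 0.9
```

```text
clock: 16.75
position: [0.6651, 0.0848, 0.0397]
orientation: [-0.015, -0.074, 0.997, -0.0]
force: [-0.4, -0.4, -0.2]
gripper_width: 0.056
clock: 17.25
position: [0.6702, 0.0859, 0.1149]
orientation: [-0.011, -0.074, 0.997, 0.0]
force: [0.3, 0.2, 1.0]
gripper_width: 0.0664
clock 17.25 pos [0.6702 0.0859 0.1149] jaw 1.719 tilt 0.023 w 0.0664 F [0.3 0.2 1. ] j7 1.29 tz [-0.023 -0.001 -1.   ]
[2.8, 1.09, -0.02, 0.136]
[2.92, 0.7, -0.02, 0.136]
[2.99, 0.29, -0.02, 0.136]
[3.0, -0.12, -0.02, 0.136]
[2.96, -0.52, -0.02, 0.136]
[2.86, -0.92, -0.02, 0.136]
```

```bash
python3 -m crank '[[2.8,1.1,0,0.136,0.9],[2.9,0.7,0,0.136,0.9],[3,0.3,0,0.136,0.9],[3,-0.1,0,0.136,0.9],[3,-0.5,0,0.136,0.9]]';python3 -m crank '[[2.9,-0.9,0,0.136,0.9],[0,0,0,0,0.9],[0,0,0,0,0.9],[0,0,0,0,0.9]]'; python3 - <<'E'
from pl import *
from rig import viewer
j=np.array([.4944,.1258])
plan(*j,.017,.9)
s,M=pose()
d=viewer.get_image('wrist');K,H=d['mtx'],d['hand_eye']
T=np.eye(4);T[:3,:3]=M;T[:3,3]=s['position'];V=np.linalg.inv(T@H)
g=d['frame'][:,:,::-1].copy();a=np.linspace(0,6.28,40)
for r,z in((.024,.048),(.026,.028),(.026,0)):cv2.polylines(g,[proj(K,V,np.c_[j[0]+r*np.cos(a),j[1]+r*np.sin(a),0*a+z]).round().astype(int)],True,(255,0,255),1)
cv2.imwrite('pics/w5.png',g)
t=viewer.get_image('top');cv2.imwrite('pics/t5.png',cv2.resize(t['frame'][120:270,200:400,::-1],None,fx=4,fy=4))
E
```

```text
clock: 17.75
position: [0.5191, 0.1188, 0.1134]
orientation: [-0.015, 0.266, 0.964, -0.006]
force: [0.2, 1.0, -0.7]
gripper_width: 0.0789
clock: 18.15
position: [0.4918, 0.1255, 0.1145]
orientation: [-0.014, 0.327, 0.945, -0.006]
force: [0.5, 0.1, -0.6]
gripper_width: 0.0787
clock 18.15 pos [0.4918 0.1255 0.1145] jaw 0.904 tilt 0.030 w 0.0787 F [ 0.5  0.1 -0.6] j7 0.43 tz [-0.03  -0.003 -1.   ]
[-0.2, 0.2, 4.87, 0.002]
[-0.2, 0.2, 4.87, 0.002]
```

View pics/w5.png

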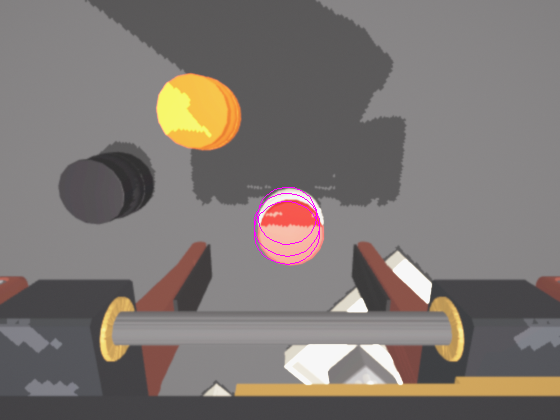

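View pics/t5.png

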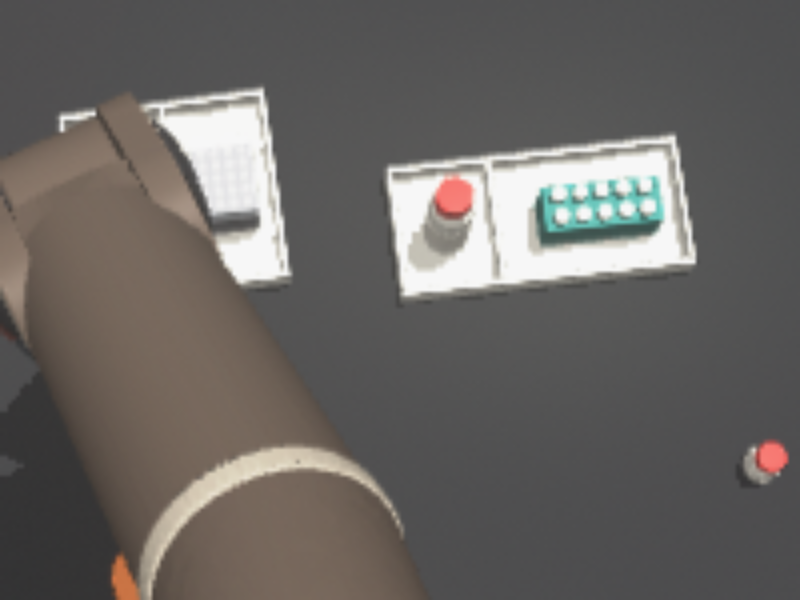

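Tip box, bottle and rack are all placed. The jar under the gripper has a red cap over a white body at (289,230), so it is the one meant and not the orange (200,110) or black (95,188). Grasping it.

```bash
python3 -m crank '[[-0.2,0.1,3.3,0,0.9],[-0.1,0.1,3.3,0,0.9],[-0.1,0.1,3,0,0.9],[0,0,0,0,0.9],[0,0,0,0,0]]';python3 -m crank '[[0,0,0,0,0],[0,0,0,0,0],[0,0,0,0,0],[0,0,0,0,0]]'; python3 pl.py .6536 .1554 .10 .148
```

```text
clock: 18.75
position: [0.4929, 0.1251, 0.0183]
orientation: [-0.015, 0.328, 0.945, -0.007]
force: [-0.0, 0.1, -0.3]
gripper_width: 0.0741
clock: 19.15
position: [0.4939, 0.1255, 0.0197]
orientation: [-0.013, 0.328, 0.945, -0.006]
force: [-0.7, 0.2, 7.7]
gripper_width: 0.0509
clock 19.15 pos [0.4939 0.1255 0.0197] jaw 0.903 tilt 0.029 w 0.0509 F [-0.7  0.2  7.7] j7 0.37 tz [-0.028 -0.002 -1.   ]
[-1.75, 2.01, -1.42, 0.126]
[-1.49, 2.22, -1.42, 0.126]
[-1.2, 2.39, -1.42, 0.126]
[-0.89, 2.52, -1.42, 0.126]
[-0.57, 2.61, -1.42, 0.126]
[-0.23, 2.66, -1.42, 0.126]
```

```bash
python3 -m crank '[[0,0,-4,0,0],[0,0,-4,0,0],[-1.7,2,0,0.126,0],[-1.5,2.2,0,0.126,0],[-1.2,2.4,0,0.126,0]]';python3 -m crank '[[-0.9,2.5,0,0.126,0],[-0.6,2.6,0,0.126,0],[-0.2,2.7,0,0.126,0],[0,0,0,0,0],[0,0,0,0,0]]'; python3 pl.py .6536 .1554 .035 .148
```

```text
clock: 19.65
position: [0.5745, 0.1402, 0.0968]
orientation: [-0.012, 0.502, 0.865, -0.009]
force: [-0.5, 0.6, -1.7]
gripper_width: 0.0515
clock: 20.15
position: [0.6518, 0.1551, 0.0929]
orientation: [-0.011, 0.652, 0.758, -0.012]
force: [-0.7, -0.5, -0.7]
gripper_width: 0.051
clock 20.15 pos [0.6518 0.1551 0.0929] jaw 0.149 tilt 0.032 w 0.0510 F [-0.7 -0.5 -0.7] j7 -0.19 tz [-0.032 -0.004 -0.999]
[-0.0, 0.18, 2.89, 0.0]
[-0.0, 0.18, 2.89, 0.0]
```

```bash
python3 -m crank '[[0,0.2,2.9,0,0],[0,0.1,2.9,0,0],[0,0,0.5,0,0],[0,0,0,0,0],[0,0,0,0,0]]'; python3 pl.py .6536 .1554 .0242 .148
```

```text
clock: 20.65
position: [0.6539, 0.1553, 0.0317]
orientation: [-0.01, 0.653, 0.757, -0.011]
force: [1.1, 0.2, -1.2]
gripper_width: 0.0515
clock 20.65 pos [0.6539 0.1553 0.0317] jaw 0.147 tilt 0.030 w 0.0515 F [ 1.1  0.2 -1.2] j7 -0.20 tz [-0.03  -0.003 -1.   ]
[0.01, -0.01, 0.76, -0.001]
```

```bash
python3 -m crank '[[0,0,0.4,0,0],[0,0,0.3,0,0],[0,0,0,0,0],[0,0,0,0,0.85],[0,0,0,0,0.85]]'; python3 -m crank '[[0,0,0,0,0.85],[0,0,0,0,0.85],[0,0,0,0,0.85],[0,0,-3,0,0.85],[0,0,-4,0,0.85]]';python3 -m crank '[[0,0,-5,0,0.85],[0,0,-5,0,0.85],[2,-5,0,0,0.85],[2,-5,0,0,0.85],[2,-5,0,0,0.85]]';python3 -m crank '[[2,-4,-2,0,0.85],[2,-4,-2,0,0.85],[0,0,0,0,0.85],[0,0,0,0,0.85]]'; python3 - <<'E'
from pl import *
from rig import viewer
plan(.4,.1,.2)
for n in('top','scene'):
    t=viewer.get_image(n);np.savez(n+'9.npz',**t)
    cv2.imwrite(f'pics/{n}9.png',cv2.resize(t['frame'][:,:,::-1],(800,600),interpolation=cv2.INTER_CUBIC))
E
```

```text
clock: 21.15
position: [0.6532, 0.1553, 0.0234]
orientation: [-0.011, 0.653, 0.757, -0.011]
force: [-0.2, 1.4, 0.3]
gripper_width: 0.0639
clock: 21.65
position: [0.6537, 0.155, 0.0916]
orientation: [-0.012, 0.653, 0.757, -0.013]
force: [1.0, 0.9, 0.1]
gripper_width: 0.0747
clock: 22.15
position: [0.5111, 0.1908, 0.198]
orientation: [-0.011, 0.653, 0.757, -0.011]
force: [-0.0, 1.2, -0.5]
gripper_width: 0.0745
clock: 22.55
position: [0.4289, 0.2189, 0.2411]
orientation: [-0.01, 0.653, 0.758, -0.01]
force: [-0.1, -0.8, 0.0]
gripper_width: 0.0747
clock 22.55 pos [0.4289 0.2189 0.2411] jaw 0.149 tilt 0.029 w 0.0747 F [-0.1 -0.8  0. ] j7 -0.44 tz [-0.029 -0.002 -1.   ]
[-3.78, -1.5, 1.41, 0.0]
[-3.78, -1.5, 1.41, 0.0]
[-3.78, -1.5, 1.41, 0.0]
```

View pics/top9.png

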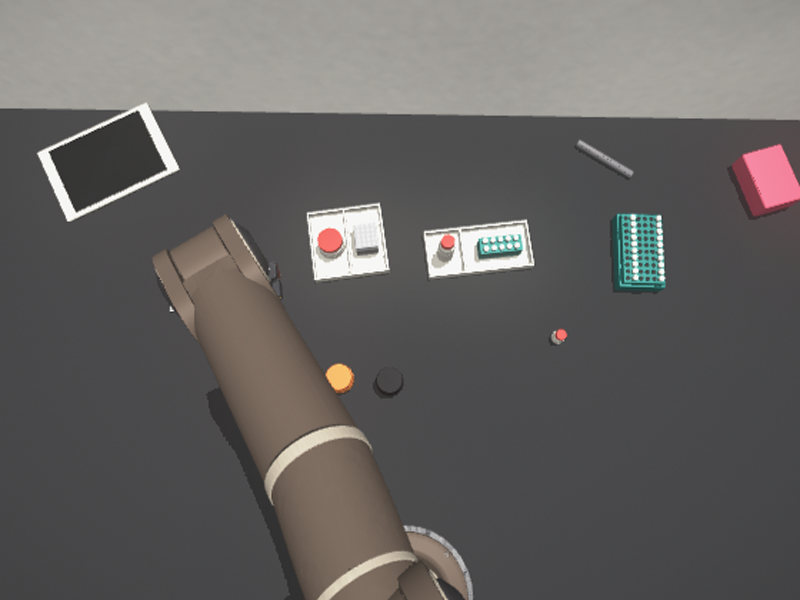

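View pics/scene9.png

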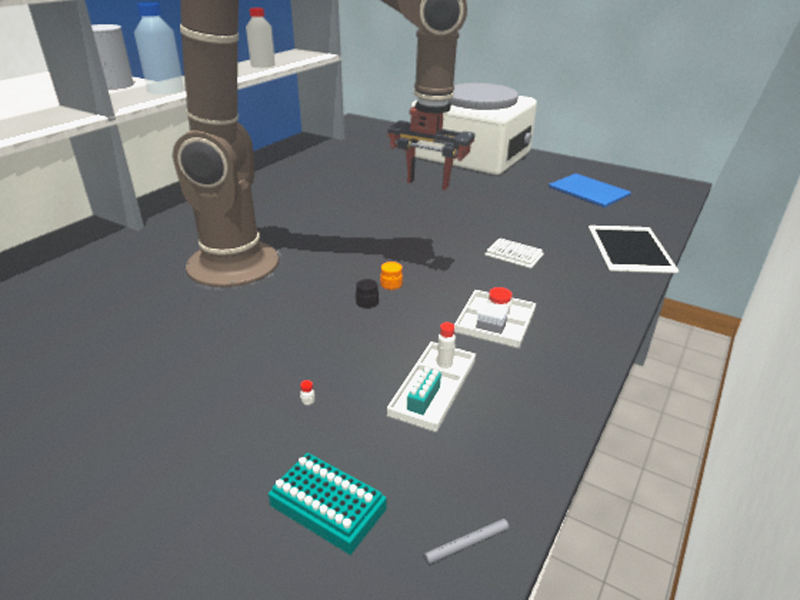

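```bash
python3 - <<'E'
from h import *
ims=[]
for n,(y0,y1,x0,x1) in(('top9.npz',(135,200,210,380)),('scene9.npz',(195,305,260,385))):
    f,K,V=load(n);S=4.5;g=cv2.resize(f[:,:,::-1],None,fx=S,fy=S,interpolation=cv2.INTER_CUBIC)
    def pl(P,c):cv2.polylines(g,[((proj(K,V,P)+.5)*S-.5).round().astype(int)],True,c,1)
    a=np.linspace(0,6.28,40)
    for p,r,h in((( .6535,.155),.024,.052),((.6535,.155),.026,.004),((.641,-.071),.013,.096),((.641,-.071),.016,.004)):
        pl(np.c_[p[0]+r*np.cos(a),p[1]+r*np.sin(a),0*a+h],(255,0,255))
    for p,lx,ly,h in(((.653,-.174,1.70),.084,.034,.04),((.665,.085,.148),.056,.044,.052)):
        for z in(h,.004):pl(tf(p,rect(lx,ly,z)),(0,255,0))
    g=g[int(y0*S):int(y1*S),int(x0*S):int(x1*S)];cv2.imwrite('pics/f_'+n[:3]+'.png',g)
E
```

```text
(no output)
```

View pics/f_top.png

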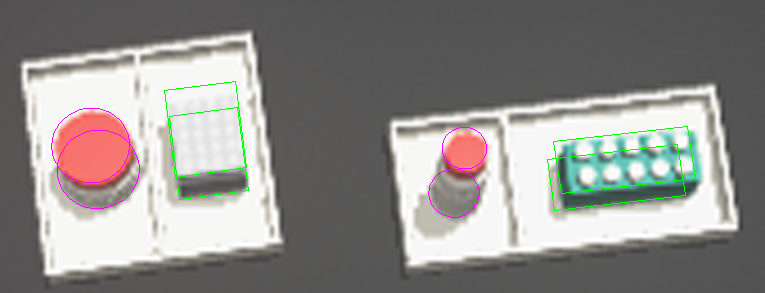

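View pics/f_sce.png

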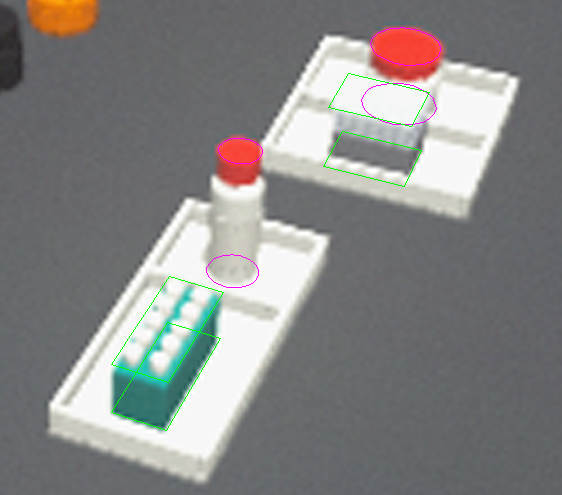

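All four objects stand upright on the tray floor in the right compartments, and the overlays match to within a few mm. The gripper is clear of everything and the loose items have not moved. Handing in.

```bash
python3 -c "
from rig import arm
print(arm.job_done(),arm.get_state()['clock'])"
```

```text
the job is handed in; nothing more can be done
the job is handed in; nothing more can be done
```

Both kits are made up and the job was handed in at about 22.7 s, well inside the 93 s limit. The interface gives no verdict, so the result rests on my own checks.

- **Long tray:** the small tube rack is in the larger compartment and the tall bottle in the smaller one.
- **Square tray:** the tip box is in the -y compartment and the red-capped wide jar in the +y one.
- **Last checks:** final top and scene overlays show all four upright on the tray floors, matching the expected poses to within a few mm. The rack lies a few mm off the overlay along its length, well inside its compartment. The small vial, assay plate and large rack look undisturbed by eye; I did not measure them. The gripper was empty and well clear.
- **What went wrong:** while turning the rack, joint 7 ran up to its range limit (about 2.85 of 2.86 rad) and stopped there. I unwound it by about half a turn the other way. This left the tool tilted about 0.03 rad for every later move, and I corrected for that when working out the moves.

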